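Empty the snack bowl, stand it to soak and open the cleaning tablets

TASK

The steel snack bowl has to be put to soak: tip the four leftover plantain chunks out of it into the green food-waste pan, then stand the bowl upright on the blue mat and let go of it. Next open the cleaning tablets for it: press the white safety cap on the blue bottle down, twist it anticlockwise (seen from above) while it is pressed until it comes free, and lift it straight up, leaving the bottle standing in its steel holder. Finish while still holding the cap: keep it level and still in the gripper, directly above the open bottle and five to ten centimetres clear of it; the other things on the counter stay where they are.

Things in the scene. Friction and masses are not known exactly. Their poses are not given: they have to be found in the camera images.
- bowl: round double-walled bowl of brushed steel, 0.21 to 0.33 kg, starting upright on the counter at left or right. Outside diameter 72 mm at the foot, 140 at the rim, 44 tall; the straight wall flares outwards 38 degrees from vertical and is 9 thick square to its face; inside, the floor is 7 up and 60 across. Origin: centre of the underside; z points out of the mouth.
- bowl_mouth (a point): centre of the bowl's mouth, level with the rim, 44 mm above its origin; mouth 117 across inside, rim 11 wide. The wall can be pinched at the rim, one finger inside and one outside, with the gripper leaning outwards 38 degrees along the flare. The chunks slide out once it is tipped some 90 to 105 degrees and land up to 80 mm beyond the lip.
- chunk0: golden-brown piece of fried plantain, a rounded block of 20 x 20 x 18, 12 g, lying in the bowl at the start. Origin: its centre.
- chunk1: golden-brown piece of fried plantain, a rounded block of 20 x 20 x 18, 12 g, lying in the bowl at the start. Origin: its centre.
- chunk2: golden-brown piece of fried plantain, a rounded block of 20 x 20 x 18, 12 g, lying in the bowl at the start. Origin: its centre.
- chunk3: golden-brown piece of fried plantain, a rounded block of 20 x 20 x 18, 12 g, lying in the bowl at the start. Origin: its centre.
- waste_pan: green plastic catering pan for food waste, open at the top, fixed to the counter: 162 along its x axis, 265 along its y axis, 65 tall, walls and floor 4 thick, with a flat rim lip 5 wider all round. Origin: centre of the underside; z up.
- mat: blue ribbed silicone mat, 150 x 150, 4 thick, fixed to the counter. Origin: centre of the underside; z up.
- holder: steel holder screwed to the counter, a square tray with walls to 45 above the counter, inside 77 x 77, floor 3 thick; it keeps the square bottle from turning. Origin: centre of the underside; z up.
- bottle: square blue plastic bottle of cleaning tablets with a yellow label, 74 x 74, 0.31 to 0.59 kg, standing loosely in the holder. Its round neck is 36 across and its mouth is 124 above its origin. Origin: centre of the underside; z up.
- cap: round white ribbed push-and-turn safety cap with red arrows on top, 52 mm across, 29 tall, 32 g, locked on the bottle's neck. Origin: centre of its lower edge, 108 above the bottle's origin while locked (111 above the counter); z up; its x axis lies along the bottle's x axis while locked, give or take a few degrees. Unpressed it is blocked both ways, and lifting it lifts the bottle.
- cap_top (a point): middle of the cap's top, 29 mm above its origin, 140 above the counter while locked. A spring in the cap resists with 5 N at first and 1 N more per mm down: press at least 3.5 mm (7 is the stop), keep it down and turn anticlockwise seen from above by 40 to 80 degrees (free from 33, stop at 89); then it lifts straight off.
- paper_cup: white paper cup, 75 across, 92 tall. A bystander: leave it alone. Origin: centre of the underside.
- coffee_cup: small brown coffee cup, 56 across, 63 tall. A bystander: leave it alone. Origin: centre of the underside.
- sauce_pot: dark red lidded sauce pot, 72 across, 34 tall. A bystander: leave it alone. Origin: centre of the underside.
- tongs: steel serving tongs lying flat, 225 long, 40 wide, 20 tall, along its x axis. A bystander: leave it alone. Origin: centre of the underside.
- marker: blue marker pen lying flat, 133 long, 17 thick, along its x axis. A bystander: leave it alone. Origin: centre of the underside.
Not all that is in view belongs to the job. Leave any brown look-alike of the bowl alone.

How it is judged:
On the way, in this order (a step that is already met when the one before it is completed fails the run):
1. the bowl is tipped over the food-waste pan (angle between bowl's own z axis and vertical above 1.2 rad and x of bowl in the frame of waste_pan between -0.15 and 0.15 m and y of bowl in the frame of waste_pan between -0.2 and 0.2 m), for 0.05 s.
2. all four chunks lie in the food-waste pan (x of chunk0 in the frame of waste_pan between -0.079 and 0.079 m and y of chunk0 in the frame of waste_pan between -0.131 and 0.131 m and z of each of chunk0, chunk1, chunk2, chunk3 in the frame of waste_pan below 0.06 m and x of chunk1 in the frame of waste_pan between -0.079 and 0.079 m and y of chunk1 in the frame of waste_pan between -0.131 and 0.131 m and x of chunk2 in the frame of waste_pan between -0.079 and 0.079 m and y of chunk2 in the frame of waste_pan between -0.131 and 0.131 m and x of chunk3 in the frame of waste_pan between -0.079 and 0.079 m and y of chunk3 in the frame of waste_pan between -0.131 and 0.131 m), for 0.2 s.
3. the bowl stands upright on the mat, let go (x of bowl in the frame of mat between -0.05 and 0.05 m and y of bowl in the frame of mat between -0.05 and 0.05 m and z of bowl in the frame of mat between 0 and 0.009 m and angle between bowl's own z axis and vertical below 0.08 rad and linear speed of bowl below 0.03 m/s and contact force between the fingers and bowl below 0.1 N), for 0.2 s.
4. the cap is pressed down on the bottle (z of cap in the frame of bottle below 0.1055 m), for 0.05 s.
5. the cap is twisted free on the bottle's neck (angle between the x axis of cap and the x axis of bottle, either way round above 0.5 rad and z of cap in the frame of bottle below 0.125 m), for 0.02 s.
At the end, for the whole second after the job is handed in: Fingers grip the cap, free of the bottle, still, within 20 degrees of level, lower edge 20 to 176 mm above the mouth, within 50 mm of the bottle's axis; bottle seated in its holder; four chunks in the pan; bowl upright, let go, on the mat within 50 mm of its middle each way; bystanders within 30 mm (all of step 2 and all of step 3 and z of cap in the frame of bottle between 0.144 and 0.3 m and horizontal distance between cap and bottle below 0.05 m and angle between cap's own z axis and vertical below 0.35 rad and linear speed of cap below 0.03 m/s and contact force between the fingers and cap above 1 N and contact force between cap and bottle below 0.1 N and z of bottle in the frame of holder below 0.01 m and angle between bottle's own z axis and vertical below 0.1 rad); the arm keeps its last pose, push and grip.
It fails at once if a bystander is shifted by more than 30 mm (distance of any of paper_cup, coffee_cup, sauce_pot, tongs, marker from where it was at the start of the episode above 0.03 m).
It fails at once if the bottle is pulled out of its holder (z of bottle in the frame of holder above 0.04 m).
It also fails if it takes over 58 s, if anything falls off the work surface, if the arm or the gripper's body presses on something with over 40 N, if the wrist force passes 120 N, or if a joint passes its speed limit or range.

ROBOT

A 6-joint arm with a two-finger parallel gripper is mounted at the origin on the work surface. World frame = base frame: x ahead of the robot, y to its left, z up, the work surface at z = 0. Lengths are in m, angles in rad, forces in N, time in s.
With the tool pointing down it reaches from about 0.275 to 0.825 m from the base axis. Payload 4.9 kg.
Tool frame: the origin (TCP) lies midway between the tips of the shut fingers; the grasp point (between the pads) lies 19 mm behind it (grip_point_offset is the distance from the TCP to the grasp point, in m); z points along the fingers, y is the line along which they close (so a half turn about z gives the same grasp; the last joint's range is limited). The gripper opens to 85 mm and grips with 20 to 120 N. Pads are 22 mm wide; open, the fingers measure 114 mm over their backs; the gripper's body (76 mm by 85 mm) begins 54 mm behind the grasp point. The pads swing forward as they close: fully open they stand 13 mm farther back than shut.
Start: joints at [-1.445, 0.326, -0.193, 1.052, 0, 1.437], TCP at [0.141, -0.532, 0.208] pointing down, gripper open.
Joint ranges: [-2.65, 2.65], [-0.97, 1.79], [-1.3, 1.35], [-1.93, 2.1], [-1.47, 1.37], [-3.14, 3.14]. Speed limits (rad/s): [2.57, 2.57, 3.14, 3.14, 3.14, 3.14].

INTERFACE

Orientations are given as a rotation vector (axis times angle).
In Python, from cell import * gives the robot as it stands. Calls block until the motion is done:
- movep(position, orientation): joint-space move of the TCP to a pose.
- move_l(position, velocity=0.15, rot=None, until_force=None): straight line of the TCP; rot=None keeps the orientation; velocity is the mean speed in m/s. With until_force (N) it stops when the force on the tool has changed by that much, and returns True; else False.
- set_joints(angles): joint-space move.
- let_go() and grab(newtons=None): open the fingers fully, or close them until they stop; newtons is the grip in N (None keeps the last).
- sleep(seconds).
- ik(position, orientation): joint angles nearest the present ones, or None.
- get_state(): the state.
- grab_frame(name): name is "side" or "top"; returns a dict with "img" (420x560x3 uint8, red, green, blue), "fx", "fy", "cx", "cy" (pixels), "k1" (the pictures are not rectified: a ray, as slopes to the right and down, at radius r is drawn at 1 + k1 r^2 times it, then the intrinsics apply), "cam_to_world" (4x4, takes a point from camera to world coordinates). Camera axes: x right, y down, z forward; pixel columns grow to the right and rows downward; lengths in m; the calibration is good to about 2 mm. A picture is of the moment at which its call begins. There is no depth.
A pose or a line that the arm cannot do raises MotionError and nothing moves.
- sign_off(): hands the job in; it is judged then, once.
Trained networks look in the newest picture that a camera, given by its name, has taken for a name from the list of things; names that differ only in an ending like _2 or _b are one class to them, and where a whole thing is asked for, a point or a joint stands for the part that bears it (a point fixed in the world has none). Each returns a list of dicts, best first, with "score" (0 to 1); they miss things now and then, are a little off and sometimes report something else, mostly with a low value. They report only what shows in the picture. A call takes as long as a camera call. They do not tell look-alikes from the thing itself.
- spot_in(camera, name): "centre" ([column, row] in pixels, amid what is visible of it).
- silhouettes(camera, name): "mask" (420x560 bool, what is visible of it) and "centre" ([column, row] in pixels, amid what is visible of it).
- tip_of(camera, name): "centre" ([column, row] in pixels: a listed point, or the origin of a listed thing).
The state is a dict: "clock": time; "q": joint angles; "joint_velocities": joint speeds; "tau": joint torques, N m; "position": TCP position; "eef_rot": TCP orientation; "contact_force": force on the tool from outside, world axes, zero at the start; "wrist_torque": the same for the moment, N m; "finger_gap": opening from 0.0 (shut) to 1.0 (fully open); "grasp_force": force on a finger pad.
Only numpy, scipy, OpenCV 4.12 (cv2) and the standard library are available. Lean on these libraries where they do the work, as an engineer would, in place of code of your own. Each camera call takes 0.05 s, during which the arm holds its last target. There are 200 camera calls.

## Working session

There is one attempt and no reset: what is moved stays moved. The work goes in short steps, each a Python script; the robot and the scene stay as the last script left them, time stands still between calls to the robot, and variables do not carry over. Pictures are saved under pics/ and viewed, at most 13 in all, crops included, and the job is handed in when it is done.

```bash
mkdir -p pics; ls
cat > h.py <<'E'
from cell import *
import numpy as np, cv2
from scipy.spatial.transform import Rotation as R
def ray(f,px):
    K=np.array([[f["fx"],0,f["cx"]],[0,f["fy"],f["cy"]],[0,0,1.]])
    p=cv2.undistortPoints(np.array([[px]],float),K,np.array([f["k1"],0,0,0.]))[0,0]
    T=np.array(f["cam_to_world"]); return T[:3,3],T[:3,:3]@np.array([p[0],p[1],1])
def onz(f,px,z):
    o,d=ray(f,px); return o+d*(z-o[2])/d[2]
def proj(f,P):
    T=np.linalg.inv(np.array(f["cam_to_world"])); p=T[:3,:3]@np.array(P)+T[:3,3]
    s=p[:2]/p[2]; s=s*(1+f["k1"]*(s@s)); return [f["fx"]*s[0]+f["cx"],f["fy"]*s[1]+f["cy"]]
def save(f,n): cv2.imwrite("pics/"+n,f["img"][:,:,::-1])
E
python3 - <<'E'
from h import *
F={c:grab_frame(c) for c in("side","top")}
cv2.imwrite("pics/a_top.png",F["top"]["img"][:,:,::-1]);save(F["side"],"a_side.png")
for c in F: print(c,np.round(np.array(F[c]["cam_to_world"])[:3,3],3),F[c]["fx"],F[c]["k1"])
Z=dict(bowl=0,bowl_mouth=.044,waste_pan=0,mat=0,holder=0,bottle=0,cap=.111,cap_top=.14,paper_cup=0,coffee_cup=0,sauce_pot=0,tongs=0,marker=0,chunk0=.02)
for n,z in Z.items():
  for c in F:
    print(n,c,[(np.round(d["centre"]).tolist(),round(d["score"],2),np.round(onz(F[c],d["centre"],z)[:2],3).tolist()) for d in tip_of(c,n)[:3]])
print(get_state())
E
```

```text
pics
side [ 0.103 -0.95   1.039] 424.5980307594858 -0.03886050479273462
top [0.341 0.199 1.579] 499.74401262068864 0.04018364347144826
bowl side [([273.0, 222.0], 0.73, [0.532, 0.282]), ([212.0, 171.0], 0.73, [0.387, 0.728]), ([268.0, 192.0], 0.6, [0.58, 0.49])]
bowl top [([172.0, 198.0], 0.87, [0.592, 0.512]), ([236.0, 219.0], 0.66, [0.529, 0.306]), ([157.0, 255.0], 0.63, [0.411, 0.55])]
bowl_mouth side [([270.0, 210.0], 0.89, [0.526, 0.306]), ([229.0, 186.0], 0.7, [0.42, 0.52]), ([269.0, 179.0], 0.69, [0.593, 0.518])]
bowl_mouth top [([172.0, 194.0], 0.96, [0.598, 0.503]), ([151.0, 257.0], 0.9, [0.404, 0.559]), ([91.0, 256.0], 0.65, [0.406, 0.74])]
waste_pan side [([329.0, 269.0], 0.75, [0.633, -0.025])]
waste_pan top [([337.0, 185.0], 0.87, [0.643, -0.015])]
mat side [([275.0, 288.0], 0.92, [0.426, -0.048]), ([391.0, 322.0], 0.6, [0.714, -0.294])]
mat top [([347.0, 251.0], 0.63, [0.431, -0.048]), ([238.0, 220.0], 0.5, [0.526, 0.298])]
holder side [([320.0, 340.0], 0.85, [0.483, -0.283])]
holder top [([419.0, 229.0], 0.76, [0.502, -0.275])]
bottle side [([322.0, 338.0], 0.95, [0.49
[... 1256 characters left out ...]
 'q': array([-1.44521530e+00,  3.26205040e-01, -1.92583186e-01,  1.05199715e+00,
       -1.73369378e-05,  1.43658348e+00]), 'joint_velocities': array([-1.35341669e-03,  1.07156372e-03, -1.83553953e-05, -1.30422815e-03,
        2.22609089e-04,  4.79829111e-05]), 'tau': array([-1.38131145e-03, -4.43325198e+01,  2.62754005e+01,  1.31493834e-03,
       -2.28718454e-04,  1.79111552e-07]), 'position': array([ 0.14128681, -0.5315705 ,  0.20828448]), 'eef_rot': array([ 3.11511473e+00,  4.06935202e-01, -2.73066888e-05]), 'contact_force': array([ 0.37883784,  0.53575765, -0.15928345]), 'wrist_torque': array([ 0.03607809,  0.01036692, -0.03201485]), 'grasp_force': 0.0, 'finger_gap': 1.0023485457261683}
```

View pics/a_top.png

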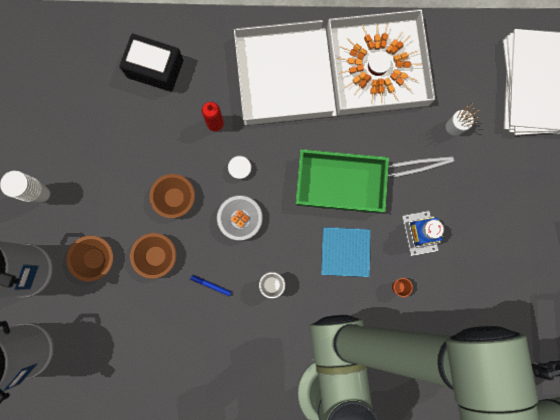

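View pics/a_side.png

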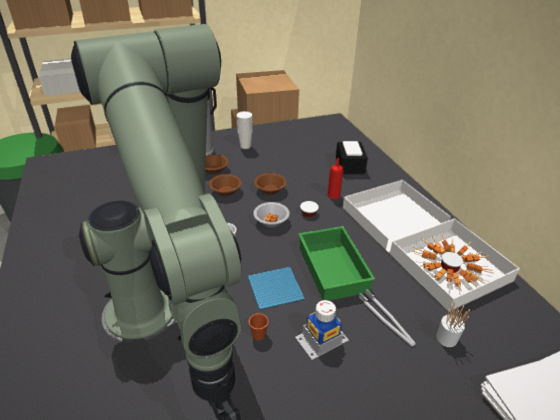

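The bowl could be confused with the brown bowls at top-view pixels (172,196), (153,256) and (91,258). The steel bowl holding the chunks is at (239,218), so I choose that one. I'll check it in a crop and refine the poses from the masks.

Run:
```python
from h import *
f=grab_frame("top"); g=grab_frame("side")
cv2.imwrite("pics/b.png",cv2.resize(f["img"][140:300,190:460,::-1],None,fx=2.9,fy=2.9,interpolation=cv2.INTER_CUBIC))
def cont(f,m,z):
    c=max(cv2.findContours(m.astype(np.uint8),0,cv2.CHAIN_APPROX_NONE)[0],key=cv2.contourArea)[:,0]
    return np.array([onz(f,p,z)[:2] for p in c],np.float32)
for n,z in dict(bowl=.044,waste_pan=.065,mat=.004,holder=.045,bottle=.1,cap=.14,sauce_pot=.034,paper_cup=.092,coffee_cup=.063,tongs=.02).items():
  for cam,fr in(("top",f),("side",g)):
    for d in silhouettes(cam,n)[:4]:
      if d["score"]<.4: continue
      c=cont(fr,d["mask"],z); r=cv2.minAreaRect(c); e=cv2.minEnclosingCircle(c)
      print(n,cam,round(d["score"],2),"rect",np.round(r[0],3),np.round(r[1],3),round(r[2],1),"circ",np.round(e[0],3),round(e[1],3))
```

```text
bowl top 0.88 rect [0.409 0.555] [0.137 0.135] 46.3 circ [0.41  0.554] 0.07
bowl top 0.87 rect [0.4   0.743] [0.134 0.134] 3.1 circ [0.399 0.743] 0.071
bowl top 0.83 rect [0.527 0.296] [0.137 0.133] 45.8 circ [0.528 0.295] 0.07
bowl top 0.83 rect [0.593 0.504] [0.132 0.133] 1.7 circ [0.594 0.503] 0.07
bowl side 0.76 rect [0.413 0.724] [0.161 0.101] 78.3 circ [0.403 0.726] 0.081
bowl side 0.74 rect [0.529 0.287] [0.14  0.138] 30.6 circ [0.527 0.283] 0.078
bowl side 0.73 rect [0.412 0.545] [0.136 0.156] 19.4 circ [0.403 0.54 ] 0.083
bowl side 0.62 rect [0.589 0.497] [0.146 0.144] 30.8 circ [0.592 0.493] 0.084
waste_pan top 0.86 rect [ 0.643 -0.023] [0.277 0.178] 85.7 circ [ 0.641 -0.024] 0.16
waste_pan side 0.66 rect [ 0.634 -0.046] [0.327 0.195] 85.3 circ [ 0.639 -0.049] 0.183
mat top 0.79 rect [ 0.429 -0.042] [0.154 0.15 ] 89.1 circ [ 0.428 -0.043] 0.101
mat side 0.93 rect [ 0.428 -0.046] [0.154 0.151] 87.9 circ [ 0.426 -0.048] 0.101
holder top 0.6 rect [ 0.486 -0.264] [0.128 0.089] 12.7 circ [ 0.486 -0.262] 0.073
holder side 0.67 rect [ 0.474 -0.305] [0.123 0.092] 9.2 circ [ 0.472 -
[... 381 characters left out ...]
51] 64.5 circ [ 0.483 -0.289] 0.037
sauce_pot top 0.84 rect [0.689 0.299] [0.064 0.066] 0.8 circ [0.689 0.298] 0.035
sauce_pot side 0.59 rect [0.532 0.304] [0.139 0.134] 29.8 circ [0.53  0.299] 0.076
paper_cup top 0.94 rect [0.324 0.194] [0.073 0.074] 0.5 circ [0.324 0.193] 0.039
paper_cup side 0.63 rect [0.349 0.185] [0.02  0.064] 2.3 circ [0.348 0.184] 0.032
paper_cup side 0.54 rect [ 0.401 -0.122] [0.139 0.137] 87.9 circ [ 0.401 -0.122] 0.094
coffee_cup side 0.85 rect [ 0.315 -0.222] [0.09  0.054] 71.2 circ [ 0.317 -0.223] 0.046
tongs top 0.85 rect [ 0.704 -0.287] [0.04  0.193] 8.9 circ [ 0.715 -0.285] 0.097
tongs side 0.97 rect [ 0.7   -0.285] [0.036 0.225] 6.8 circ [ 0.707 -0.284] 0.113
```

View pics/b.png

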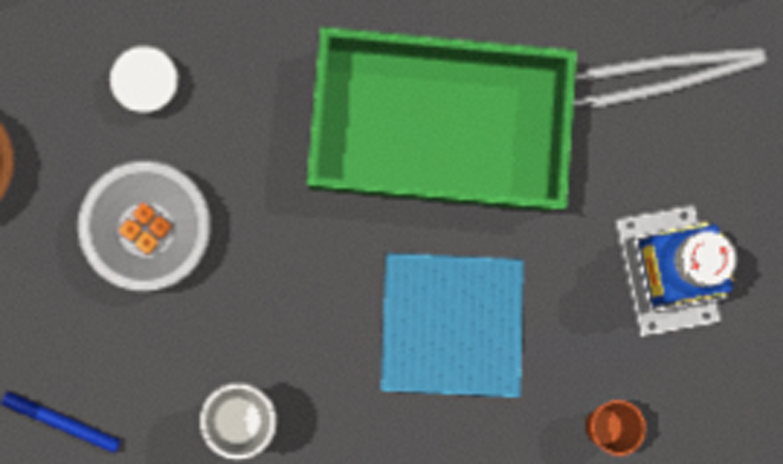

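```bash
cat >> h.py <<'E'
L=np.radians(38); EZ=np.array([0,0,1.])
def bowlpose(th,tip=0.,rel=(0.,.029)):
    """tool rotation and TCP offset from bowl origin; th azimuth of grasp, tip rad towards -u"""
    u=np.array([np.cos(th),np.sin(th),0]); t=np.cross(EZ,u)
    z=-(u*np.sin(L)+EZ*np.cos(L)); y=(u*np.cos(L)-EZ*np.sin(L))*SGN; x=np.cross(y,z)
    h=rel[1]; r=.0643-(.044-h)*np.tan(L)+rel[0]
    Q=R.from_rotvec(-tip*t)
    return (Q*R.from_matrix(np.c_[x,y,z])),Q.apply(u*r+EZ*h),Q,u
SGN=1
def tiprot(th,tip): return bowlpose(th,tip)[0].as_rotvec()
E
python3 - <<'E'
import h; from h import *
B=np.array([.527,.304,0]);P=np.array([.64,-.018,0]);M=np.array([.43,-.048,.004])
for s in(1,-1):
  h.SGN=s
  for deg in range(0,360,30):
    th=np.radians(deg); out=[]
    for tip in (0,100,115):
      r,o,Q,u=bowlpose(th,np.radians(tip))
      if tip==0:
        for C in(B,B+[0,0,.15],M,M+[0,0,.15]):
          q=ik(C+o,r.as_rotvec()); out.append(None if q is None else np.round(q,1).tolist())
      else:
        lip=Q.apply(-u*.07+EZ*.044); C=P+u*.03+[0,0,.1]-lip
        q=ik(C+o,r.as_rotvec()); out.append(None if q is None else np.round(q,1).tolist())
    print(s,deg,out)
E
```

```text
1 0 [[0.3, 1.4, 1.1, 2.0, 0.2, 1.8], None, [-0.2, 0.9, 0.2, 1.5, -0.1, 1.4], [-0.2, 0.8, 0.3, 1.7, -0.1, 1.4], [-0.2, 0.2, -1.1, -0.8, 0.2, 1.5], None]
1 30 [None, None, [0.0, 0.9, 0.1, 1.3, -0.3, 1.2], [0.0, 0.7, 0.2, 1.6, -0.3, 1.2], [-0.5, 0.3, -0.9, -0.4, 0.9, 0.9], [-0.7, 0.5, -1.1, -1.1, 1.1, 1.1]]
1 60 [[0.6, 1.3, 1.1, 1.9, -0.3, 1.2], None, [0.2, 0.7, -0.2, 1.1, -0.5, 0.8], [0.2, 0.6, -0.1, 1.4, -0.5, 0.8], [-0.6, 0.5, -0.3, 0.8, 1.1, -0.1], [-0.7, 0.7, -0.2, 1.2, 1.3, -0.7]]
1 90 [[0.7, 1.1, 0.5, 1.5, -0.5, 0.8], [0.7, 1.0, 0.6, 1.7, -0.5, 0.8], [0.3, 0.6, -0.6, 0.6, -0.6, 0.4], [0.3, 0.3, -0.5, 1.0, -0.6, 0.4], [-0.5, 0.9, 0.3, 1.8, 0.9, -0.9], None]
1 120 [[0.8, 0.8, -0.1, 0.9, -0.6, 0.4], [0.8, 0.6, 0.1, 1.2, -0.6, 0.4], [0.3, 0.4, -1.0, 0.0, -0.6, -0.3], [0.3, 0.0, -0.9, 0.5, -0.6, -0.3], None, None]
1 150 [[0.8, 0.6, -0.6, 0.2, -0.6, -0.3], [0.8, 0.3, -0.4, 0.6, -0.6, -0.3], None, [0.0, -0.3, -1.2, 0.1, -0.3, -1.1], None, None]
1 180 [[0.7, 0.4, -1.0, -0.4, -0.4, -1.0], [0.7, 0.1, -0.8, 0.1, -0.4, -1.0], None, [-0.7, -0.5, -1.2, 0.3, 0.4, -2.1], None, None]
1 210 [[0.3,
[... 2289 characters left out ...]
.6, -0.5], [-0.9, 0.2, -0.6, 1.0, 0.6, -0.5], None, None]
-1 270 [[-0.0, 0.6, -0.5, 0.5, 0.7, -0.1], [-0.0, 0.4, -0.4, 0.8, 0.7, -0.1], [-0.8, 0.7, -0.4, 1.0, 0.5, -0.9], [-0.8, 0.5, -0.3, 1.3, 0.5, -0.9], [0.3, 0.8, 0.2, 1.4, -1.0, 0.5], [0.3, 1.1, 0.4, 1.9, -1.2, 1.0]]
-1 300 [[0.0, 0.8, -0.0, 1.1, 0.6, -0.6], [0.0, 0.7, 0.1, 1.4, 0.6, -0.6], [-0.6, 0.8, -0.1, 1.3, 0.3, -1.2], [-0.6, 0.7, 0.0, 1.6, 0.3, -1.2], [0.3, 0.4, -0.5, 0.1, -1.0, -0.5], [0.4, 0.6, -0.7, -0.2, -1.3, -0.6]]
-1 330 [[0.1, 1.1, 0.5, 1.5, 0.4, -1.0], [0.1, 1.0, 0.7, 1.8, 0.4, -1.0], [-0.4, 0.9, 0.1, 1.4, 0.1, -1.5], [-0.4, 0.8, 0.3, 1.7, 0.1, -1.5], [0.1, 0.3, -1.0, -0.7, -0.5, -1.2], [0.2, 0.6, -1.2, -1.5, -0.7, -1.4]]
```

The crop confirms it: a grey steel bowl with a white-looking rim and four orange chunks (crop pixel 145,226), green pan to its right, blue mat below it, bottle and cap at crop (708,257). I'll grasp the bowl at the +y side.

```bash
cat >> h.py <<'E'
B=np.array([.527,.296,0]);P=np.array([.640,-.022,0]);M=np.array([.429,-.045,.004])
E
python3 - <<'E'
from h import *
t0=get_state()["clock"]
r,o,Q,u=bowlpose(np.radians(92)); rv=r.as_rotvec(); z=r.as_matrix()[:,2]
movep([.35,.25,.33],R.from_euler("xz",[180,90],degrees=True).as_rotvec()) if False else None
tgt=B+o
movep(tgt-z*.17,rv); print(get_state()["clock"]-t0)
move_l(tgt-z*.03,.2)
print("hit",move_l(tgt,.04,until_force=5))
s=get_state(); print(s["position"]-tgt,s["contact_force"],s["clock"])
save(grab_frame("side"),"c.png")
E
```

```text
3.7499999999999996
hit False
[0.00013046 0.00012097 0.00018855] [-0.24047878  0.8137849   1.02964862] 8.5417
```

View pics/c.png

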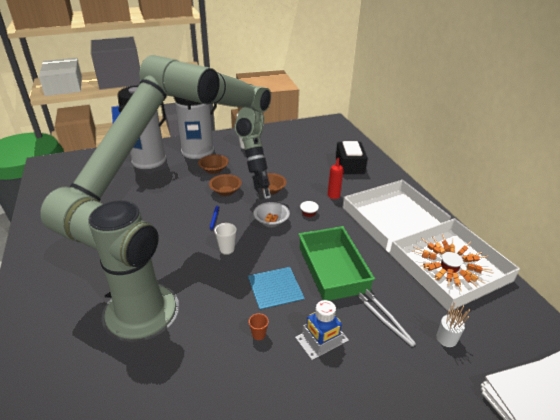

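The side view shows the gripper straddling the far rim of the steel bowl (268,205), chunks still inside and nothing disturbed. Next I'll grip and lift.

Run:
```python
from h import *
s=get_state(); p=s["position"]; r=R.from_rotvec(s["eef_rot"]); z=r.as_matrix()[:,2]
hit=move_l(p+z*.004,.02,until_force=5); p=get_state()["position"]; print(hit,p)
if hit: move_l(p-z*.001,.02)
grab(80); s=get_state(); print(s["finger_gap"],s["grasp_force"],s["contact_force"],s["position"])
move_l(s["position"]+[0,0,.17],.15)
s=get_state(); print(s["finger_gap"],s["grasp_force"],s["contact_force"],s["wrist_torque"],s["clock"])
f=grab_frame("side"); cv2.imwrite("pics/d.png",cv2.resize(f["img"][130:290,180:380,::-1],None,fx=3,fy=3))
# plan pours
for d in (50,60,70):
  for tip in (0,60,100,112):
    r,o,Q,u=bowlpose(np.radians(d),np.radians(tip)); lip=Q.apply(-u*.07+EZ*.044)
    q=ik(P+u*.03+[0,0,.105]-lip+o,r.as_rotvec()); print(d,tip,None if q is None else np.round(q,2))
```

```text
False [0.52534438 0.34623117 0.02603472]
0.003356438710530333 4.745017050404385 [-0.35537309  0.85268774 -0.37946994] [0.52544896 0.34654016 0.02603785]
0.0014630808301227052 0.0 [ 0.49510269 -0.04445944 -0.32265176] [ 0.61348706  0.01850818 -0.00901395] 10.975
50 0 None
50 60 [-0.17  0.45 -0.09  0.84  0.33  0.56]
50 100 [-0.59  0.4  -0.54  0.43  1.07  0.23]
50 112 [-0.69  0.51 -0.57  0.46  1.29  0.04]
60 0 None
60 60 [-0.18  0.47 -0.05  0.91  0.36  0.37]
60 100 [-0.59  0.53 -0.31  0.86  1.08 -0.14]
60 112 [-0.68  0.69 -0.25  1.13  1.25 -0.52]
70 0 [ 0.3   1.15  0.83  1.69 -0.51  0.76]
70 60 [-0.18  0.49 -0.02  0.99  0.38  0.18]
70 100 [-0.58  0.66 -0.09  1.23  1.03 -0.46]
70 112 [-0.66  0.84  0.    1.55  1.16 -0.86]
```

View pics/d.png

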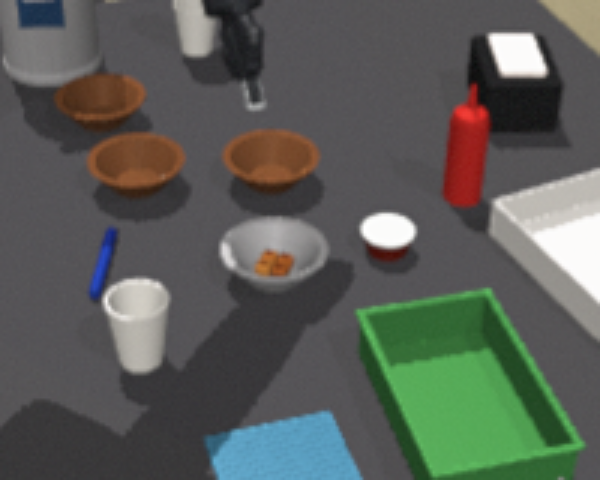

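The grasp missed: the fingers shut empty above, and the bowl is still standing with its chunks at crop (273,262). I'll re-measure the bowl with the networks.

Run:
```python
from h import *
let_go()
f=grab_frame("top"); g=grab_frame("side")
cv2.imwrite("pics/e.png",cv2.resize(f["img"][150:290,170:310,::-1],None,fx=4,fy=4,interpolation=cv2.INTER_CUBIC))
for cam,fr in(("top",f),("side",g)):
    for d in tip_of(cam,"bowl_mouth")[:5]: print(cam,"mouth",np.round(d["centre"]),round(d["score"],2),np.round(onz(fr,d["centre"],.044),3))
    for d in silhouettes(cam,"bowl")[:5]:
      c=max(cv2.findContours(d["mask"].astype(np.uint8),0,cv2.CHAIN_APPROX_NONE)[0],key=cv2.contourArea)[:,0]
      c=np.array([onz(fr,p,.044)[:2] for p in c],np.float32)
      e=cv2.minEnclosingCircle(c); print(cam,round(d["score"],2),np.round(e[0],3),round(e[1],3),c.min(0),c.max(0))
for z in(0,.044):print([np.round(proj(f,[.527,.296,z])),np.round(proj(g,[.527,.296,z]))])
s=get_state(); print(s["position"],np.round(proj(f,s["position"])),np.round(proj(g,s["position"])),s["clock"])
```

```text
top mouth [172. 196.] 0.8 [0.594 0.5   0.044]
top mouth [ 88. 257.] 0.7 [0.402 0.747 0.044]
top mouth [234. 217.] 0.56 [0.528 0.308 0.044]
top 0.73 [0.527 0.293] 0.069 [0.4610815  0.22533372] [0.59218323 0.36132002]
top 0.71 [0.4   0.743] 0.069 [0.3329374 0.675314 ] [0.46610805 0.811129  ]
top 0.58 [0.607 0.502] 0.068 [0.583924  0.4370018] [0.6621871 0.5679688]
side mouth [227. 186.] 0.91 [0.41  0.52  0.044]
side mouth [211. 162.] 0.85 [0.39  0.742 0.044]
side mouth [272. 178.] 0.8 [0.609 0.523 0.044]
side mouth [271. 208.] 0.57 [0.536 0.315 0.044]
side mouth [274. 218.] 0.22 [0.527 0.25  0.044]
side 0.96 [0.406 0.721] 0.085 [0.33248594 0.63897806] [0.46403623 0.80318   ]
side 0.69 [0.525 0.283] 0.077 [0.46473685 0.20810571] [0.596732  0.3598754]
side 0.69 [0.595 0.489] 0.081 [0.5276399  0.41101015] [0.66320634 0.5702849 ]
side 0.62 [0.404 0.536] 0.087 [0.3393772 0.4507457] [0.4799615  0.62265533]
side 0.57 [0.321 0.199] 0.082 [0.29109704 0.11775036] [0.37147585 0.2806762 ]
[array([239., 219.]), array([271., 220.])]
[array([238., 218.]), array([271., 211.])]
[0.52547852 0.34654269 0.19605281] [217. 211.] [266. 172.] 12.1083
```

View pics/e.png

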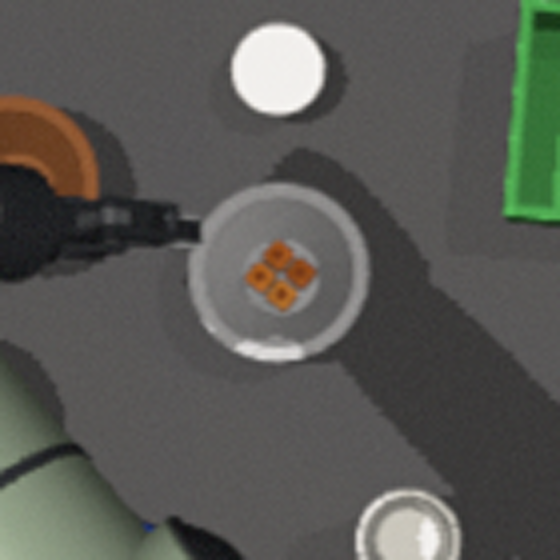

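The bowl stands at about (0.527, 0.293) in top crop (279,270). The finger tips appear roughly 20 mm behind the reported TCP in both views (side crop (255,107) against an expected (258,126)). I'll go in deeper along the slant until something touches, then grip.

```bash
sed -i 's/B=np.array(\[.527,.296,0\])/B=np.array([.527,.294,0])/' h.py
python3 - <<'E'
from h import *
r,o,Q,u=bowlpose(np.radians(92),0,(0,.027)); rv=r.as_rotvec(); z=r.as_matrix()[:,2]
tgt=B+o
movep(tgt-z*.05,rv); move_l(tgt,.1,until_force=8)
p=get_state()["position"]; hit=move_l(p+z*.024,.03,until_force=4)
s=get_state(); p=s["position"]; print(hit,p,s["contact_force"])
if hit: move_l(p-z*.002,.03)
grab(80); s=get_state(); print(s["finger_gap"],s["grasp_force"],s["contact_force"],s["position"])
f=grab_frame("side"); cv2.imwrite("pics/f.png",cv2.resize(f["img"][140:260,190:350,::-1],None,fx=5,fy=5,interpolation=cv2.INTER_CUBIC))
print(np.round(proj(f,s["position"])),s["clock"])
E
```

```text
False [0.52669668 0.33086309 0.00984237] [-0.52291234  0.41988728  0.68857286]
0.08648245468374306 77.8068937221542 [ 0.10378899 -2.11314349  4.23047257] [0.52693932 0.33006362 0.01060494]
[268. 213.] 14.95
```

View pics/f.png

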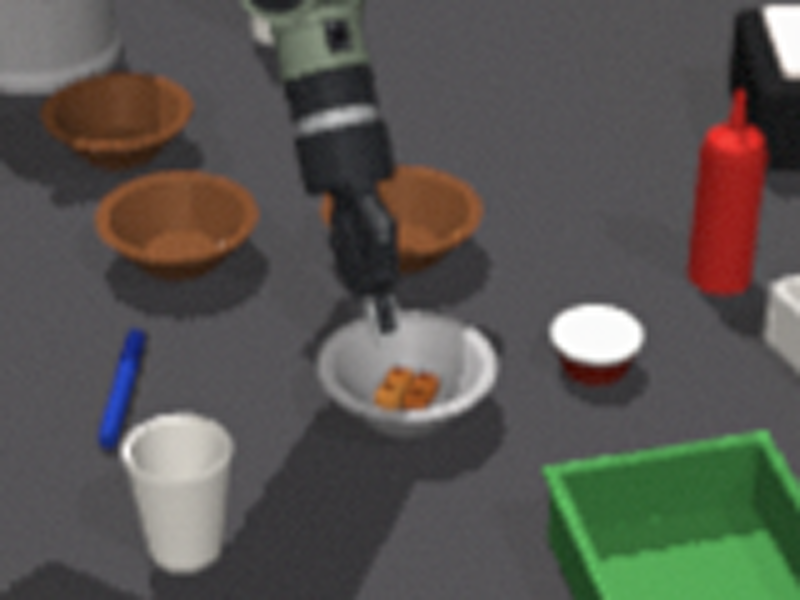

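The grip holds (gap 7 mm, 78 N): the inner finger is inside the rim at crop (388,330). It also confirms the real tips sit about 20 mm behind the reported TCP. Next I'll lift, carry and tip, watching for slip.

```bash
cat >> h.py <<'E'
REL=(-.001,.0106)
def pourpose(d,tip,lipz,off=.03):
    r,o,Q,u=bowlpose(np.radians(d),np.radians(tip),REL); lip=Q.apply(-u*.07+EZ*.044)
    return P+u*off+[0,0,lipz]-lip+o, r.as_rotvec()
E
python3 - <<'E'
from h import *
grab(110)
p=get_state()["position"]; move_l(p+[0,0,.15],.2)
s=get_state(); print(s["finger_gap"],s["grasp_force"],s["contact_force"],s["clock"])
plan=[(72,0,.19),(70,40,.17),(68,75,.14)]
for a in plan+[(66,100,.11),(66,112,.105)]: 
    q=ik(*pourpose(*a)); print(a,None if q is None else np.round(q,2))
if s["finger_gap"]>.05:
  for a in plan:
    x,rv=pourpose(*a)
    move_l(x,.25 if a[1]==0 else .15,rot=rv); s=get_state(); print(a,s["finger_gap"],s["grasp_force"],s["clock"])
f=grab_frame("side"); cv2.imwrite("pics/g.png",cv2.resize(f["img"][150:330,200:440,::-1],None,fx=3,fy=3,interpolation=cv2.INTER_CUBIC))
E
```

```text
0.07684990151190405 106.78307090420276 [ 0.72879537  0.38504153 -3.34745503] 16.125
(72, 0, 0.19) [ 0.29  1.05  0.78  1.72 -0.53  0.72]
(70, 40, 0.17) [0.03 0.59 0.23 1.2  0.03 0.38]
(68, 75, 0.14) [-0.32  0.46 -0.1   0.97  0.64  0.08]
(66, 100, 0.11) [-0.55  0.6  -0.2   1.01  1.07 -0.27]
(66, 112, 0.105) [-0.63  0.77 -0.13  1.31  1.22 -0.66]
(72, 0, 0.19) 0.07514697192569421 106.80853410623968 17.3583
(70, 40, 0.17) 0.07570135246747267 106.93996706977487 18.2083
(68, 75, 0.14) 0.07670938597877104 107.5204125372693 18.9667
```

View pics/g.png

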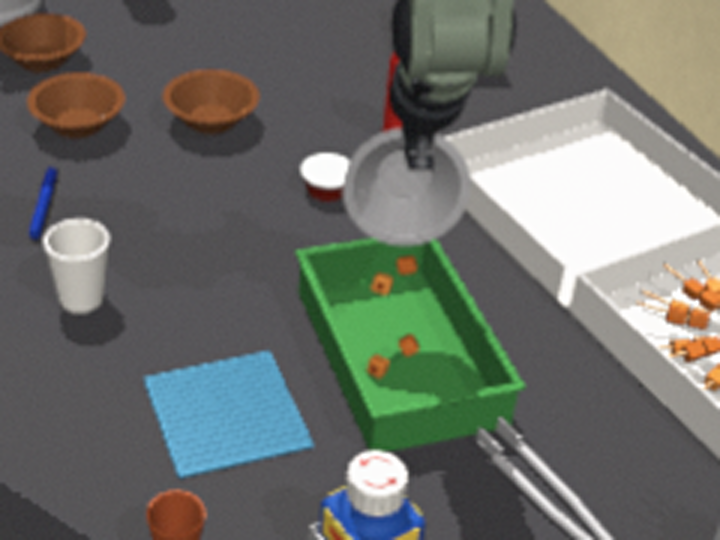

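All four chunks lie in the green pan (crop (407,265), (382,284), (408,345), (377,366)), and the empty bowl is still held. Next I'll stand it on the mat.

Run:
```python
from h import *
x,rv=pourpose(70,20,.19); move_l(x,.2,rot=rv)
r,o,Q,u=bowlpose(np.radians(88),0,REL); rv=r.as_rotvec(); z=r.as_matrix()[:,2]
move_l(M+o+[0,0,.12],.2,rot=rv)
move_l(M+o+[0,0,.015],.15)
f0=get_state()["contact_force"]
hit=move_l(M+o-[0,0,.006],.03,until_force=4)
s=get_state(); p=s["position"]; print(hit,p-(M+o),f0,s["contact_force"],s["wrist_torque"],s["finger_gap"],s["clock"])
let_go(); s=get_state(); print(s["contact_force"],s["clock"])
move_l(s["position"]-z*.08,.15)
f=grab_frame("top");g=grab_frame("side")
print([(d["score"],np.round(onz(f,d["centre"],.044),3)) for d in tip_of("top","bowl_mouth")],[(d["score"],np.round(onz(g,d["centre"],.044),3)) for d in tip_of("side","bowl_mouth")])
for n,zz in(("cap",.14),("cap_top",.14)):
  for c,fr in(("top",f),("side",g)): print(n,c,[(round(d["score"],2),np.round(onz(fr,d["centre"],.111 if n=="cap" else .14),3)) for d in tip_of(c,n)][:2])
cv2.imwrite("pics/h.png",np.hstack([cv2.resize(x,(400,400),interpolation=cv2.INTER_CUBIC) for x in (f["img"][180:290,310:450,::-1],g["img"][235:360,220:360,::-1])]))
for cy in range(-180,180,30):
  q=[ik([.49,-.273,.15],(R.from_euler("z",cy+a,degrees=True)*R.from_euler("x",180,degrees=True)).as_rotvec()) for a in(0,65)]
  print(cy,[None if v is None else np.round(v,2).tolist() for v in q])
print(get_state()["clock"])
```

```text
True [ 4.28452335e-04 -8.01920929e-05  1.62994469e-04] [-0.32180449  0.5833798  -1.88292488] [-0.04218413  2.53079438  5.11985881] [ 0.12163556  0.16139329 -0.01121325] 0.07506558935966598 23.1167
[-0.25988062 -0.66381014  1.03848536] 23.8583
[(0.89, array([ 0.42 , -0.038,  0.044])), (0.86, array([0.415, 0.563, 0.044])), (0.67, array([0.599, 0.507, 0.044])), (0.67, array([0.397, 0.74 , 0.044]))] [(0.95, array([0.393, 0.723, 0.044])), (0.72, array([0.416, 0.561, 0.044])), (0.66, array([ 0.44 , -0.037,  0.044]))]
cap top [(0.88, array([ 0.483, -0.278,  0.111]))]
cap side [(0.83, array([ 0.485, -0.284,  0.111]))]
cap_top top [(0.51, array([ 0.491, -0.27 ,  0.14 ]))]
cap_top side [(0.6, array([ 0.484, -0.283,  0.14 ]))]
-180 [[-0.64, 0.39, -0.25, 0.93, 0.0, -0.64], [-0.64, 0.39, -0.25, 0.93, 0.0, -1.77]]
-150 [[-0.64, 0.39, -0.25, 0.93, 0.0, -1.16], [-0.64, 0.39, -0.25, 0.93, 0.0, -2.3]]
-120 [[-0.64, 0.39, -0.25, 0.93, 0.0, -1.69], [-0.64, 0.39, -0.25, 0.93, 0.0, -2.82]]
-90 [[-0.64, 0.39, -0.25, 0.93, 0.0, -2.21], [-0.64, 0.39, -0.25, 0.93, -0.0, 2.94]]
-60 [[-0.64, 0.39, -0.25, 0.93, 0.0, -2.73], [-0.64, 0.39, -0.25, 0.93, 0.0, 2.41]]
-30 [[-0.64, 0.39, -0.25, 0.93, 0.0, 3.03], [-0.64, 0.39, -0.25, 0.93, 0.0, 1.89]]
0 [[-0.64, 0.39, -0.25, 0.93, 0.0, 2.5], [-0.64, 0.39, -0.25, 0.93, 0.0, 1.37]]
30 [[-0.64, 0.39, -0.25, 0.93, 0.0, 1.98], [-0.64, 0.39, -0.25, 0.93, 0.0, 0.84]]
60 [[-0.64, 0.39, -0.25, 0.93, 0.0, 1.45], [-0.64, 0.39, -0.25, 0.93, 0.0, 0.32]]
90 [[-0.64, 0.39, -0.25, 0.93, 0.0, 0.93], [-0.64, 0.39, -0.25, 0.93, 0.0, -0.2]]
120 [[-0.64, 0.39, -0.25, 0.93, 0.0, 0.41], [-0.64, 0.39, -0.25, 0.93, 0.0, -0.73]]
150 [[-0.64, 0.39, -0.25, 0.93, 0.0, -0.12], [-0.64, 0.39, -0.25, 0.93, 0.0, -1.25]]
24.9417
```

View pics/h.png

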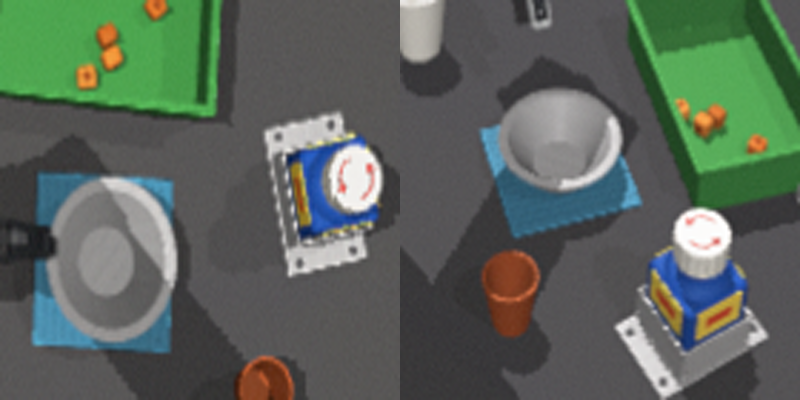

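The bowl stands upright in the middle of the mat (left panel (108,258)) and the chunks are in the pan. The cap sits at (353,178) on its bottle in the holder. Next is the cap, with a force-guarded descent.

```bash
cat > cap.py <<'E'
from h import *
C=np.array([.488,-.275])
def down(deg): return (R.from_euler("z",deg,degrees=True)*R.from_euler("x",180,degrees=True)).as_rotvec()
E
python3 - <<'E'
from cap import *
s=get_state(); move_l(s["position"]+[0,.03,.2],.25)
movep([*C,.20],down(102))
move_l([*C,.135],.15,until_force=8)
hit=move_l([*C,.097],.05,until_force=4); s=get_state(); print(hit,s["position"],s["contact_force"],s["q"].round(2))
if hit: move_l(s["position"]+[0,0,.002],.03)
grab(60); s=get_state(); print(s["finger_gap"],s["grasp_force"],s["contact_force"],s["wrist_torque"],s["clock"])
g=grab_frame("side"); cv2.imwrite("pics/i.png",cv2.resize(g["img"][260:370,250:400,::-1],None,fx=4,fy=4,interpolation=cv2.INTER_CUBIC))
E
```

```text
False [ 0.48817459 -0.27514144  0.09717558] [-0.33335584  0.33052792 -0.90880517] [-0.64  0.44 -0.32  0.8  -0.    0.72]
0.5819306130988321 62.18642384279519 [1.25234915 1.82477551 3.67354313] [ 0.20721611 -0.17078595  0.04289949] 29.2333
```

View pics/i.png

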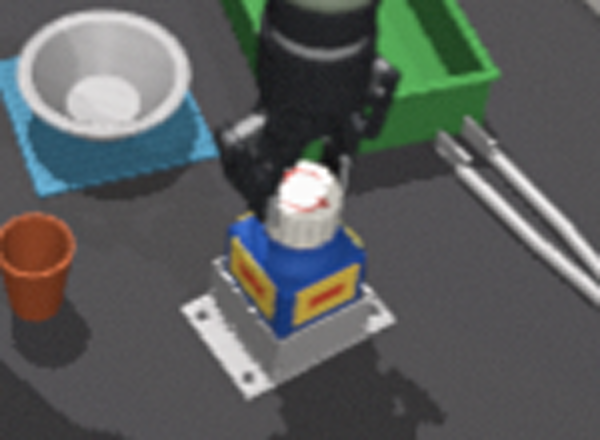

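The fingers are on the cap, but the gripper sits a few mm behind it (cap at crop (308,205), tool axis near x=318). I'll re-grip 5 mm nearer the camera in y, then press, twist and lift with force checks.

Run:
```python
from cap import *
def st(n):
    s=get_state(); print(n,s["position"].round(4),s["contact_force"].round(1),s["wrist_torque"].round(2),round(s["finger_gap"],3),round(s["grasp_force"],1),round(s["clock"],1)); return s
let_go(); C=np.array([.488,-.2805])
move_l([*C,.097],.05); grab(70); s=st("grip")
p=s["position"]; f0=s["contact_force"]
hit=move_l([C[0],C[1],.097-.0055],.02,until_force=25); s=st("press %s"%hit)
if not hit:
    q=np.array(s["q"]); q[5]-=np.radians(35); set_joints(q); st("35")
    q[5]-=np.radians(30); set_joints(q); s=st("65")
    p=s["position"]; hit=move_l(p+[0,0,.03],.04,until_force=16); s=st("lift %s"%hit)
g=grab_frame("side"); cv2.imwrite("pics/j.png",cv2.resize(g["img"][240:370,250:400,::-1],None,fx=4,fy=4,interpolation=cv2.INTER_CUBIC))
```

```text
grip [ 0.4886 -0.2805  0.0975] [1.4 0.6 3.9] [ 0.22 -0.22 -0.05] 0.585 72.2 30.4
press False [ 0.4895 -0.2804  0.0928] [2.2 3.4 9.3] [ 0.57 -0.26  0.02] 0.59 72.9 30.8
35 [ 0.4902 -0.281   0.0937] [0.4 0.4 5.9] [ 0.13 -0.01  0.13] 0.583 72.6 31.5
65 [ 0.4905 -0.2806  0.0939] [0.6 1.8 7.4] [ 0.36 -0.15  0.11] 0.588 72.8 32.0
lift False [ 0.4903 -0.2805  0.1236] [-0.  -0.  -0.4] [ 0.04  0.   -0.03] 0.589 72.6 33.0
```

Run:
```python
from cap import *
s=get_state(); move_l(s["position"]+[0,0,.068],.08); sleep(.3)
s=get_state(); print(s["position"],s["contact_force"],s["finger_gap"],s["grasp_force"],s["clock"],np.abs(s["joint_velocities"]).max())
g=grab_frame("side"); cv2.imwrite("pics/k.png",cv2.resize(g["img"][210:360,210:410,::-1],None,fx=4,fy=4,interpolation=cv2.INTER_CUBIC))
for n in("sauce_pot","paper_cup","coffee_cup","tongs","marker","bottle"): print(n,[(round(d["score"],2),np.round(onz(g,d["centre"],0)[:2],3)) for d in tip_of("side",n)[:2]])
```

```text
[ 0.49012051 -0.28035461  0.19123986] [-0.21862127  0.44250503 -0.70024534] 0.5842316563292281 72.61619391851127 34.3083 0.003042404959773256
sauce_pot [(0.55, array([0.682, 0.294]))]
paper_cup [(0.71, array([0.331, 0.197]))]
coffee_cup [(0.94, array([ 0.318, -0.21 ])), (0.3, array([ 0.486, -0.28 ]))]
tongs [(0.96, array([ 0.718, -0.289]))]
marker [(0.53, array([0.294, 0.366]))]
bottle [(0.62, array([ 0.485, -0.273])), (0.57, array([0.305, 0.368]))]
```

View pics/k.png

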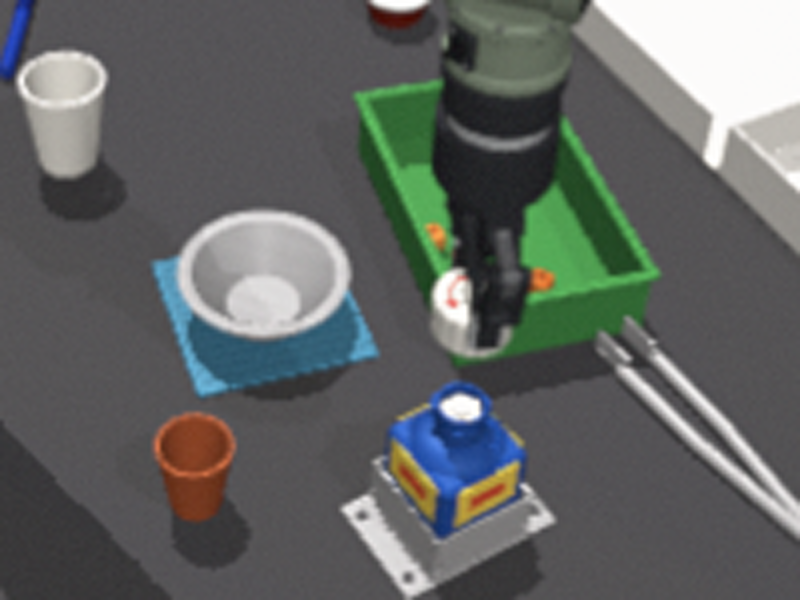

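The cap (crop (470,310)) is held level above the open bottle (460,405), which is still seated in its holder. The bowl is upright on the mat, the visible chunks are in the pan and the bystanders are in place. I'll hand it in.

```bash
python3 -c "
from cell import *
print(sign_off())"
```

```text
the job is handed in; nothing more can be done
None
```

The job is handed in, with no verdict returned: all four chunks were seen in the green pan, the bowl stands released on the mat, and the cap is twisted off and held level about 7–8 cm above the open bottle; the one uncertainty is step order, because the chunks slid out during the tip, before I checked at 75 degrees.

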